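# Press a medallion in the bench lever press

### The job

Put the brass-faced die pack flat into the nest of the press's open side tray and let go of it, then slide the tray fully shut so the pack sits under the punch. Swing the press lever down to its stop, hold it there for a moment, and let it spring all the way back up, leaving the pack in the shut tray. Leave the other die packs and the things on the bench where they are.

Things in the scene. Friction and masses are not known exactly. Their poses are not given: they have to be found in the camera images.
- press: Fixed green C-frame bench press. Origin: on the table, straight below the vertical punch axis. Its x points to its column (at x = +70 to +120 mm, 60 mm wide), its y to the lever side; the tray comes out towards its -y. Base plate 30 mm high, x -60 to +130, y -165 to +85 mm. Head: a green box over the punch, x -30 to +120, y -28 to +28, z 155 to 245 mm. Red, black and yellow parts move.
- tray (a joint): Sliding tray of the press (drawer), m: 0 = fully shut (nest exactly under the punch), grows as it comes out along the press's -y, up to 0.13. It slides stiffly (about 1.5 N) and stays where it is left. It starts 100 to 125 mm out.
- tray_nest (a point): Centre of the nest's floor in the aluminium tray, 40 mm above the table; axes parallel to the press's. The nest is a shallow rectangle, 44 mm along x by 54 mm along y inside, with steel rims 8 mm wide and 6 mm high around it.
- tray_push (a point): Centre of the outer (-y) face of the tray's upright red end plate, 93 mm from the nest's centre along -y and 57 mm above the table; the plate is 72 mm wide along x, 8 mm thick, from 32 to 82 mm above the table. Push it along the press's +y to shut the tray.
- lever (a joint): Press lever, rad: 0 = at rest, raised 0.45 rad above level; grows as it swings down, 0.8 = at its stop (0.35 rad below level). A spring brings it back; pushing the bar down to the stop takes about 8 to 14 N.
- lever_hinge (a point): Point on the lever's hinge, whose axis is parallel to the press's x: 45 mm to +y of the punch axis, 190 mm above the table. Axes parallel to the press's.
- lever_bar (a point): Middle of the black round cross bar at the lever's end: 22 mm in diameter, 90 mm long along the press's x, 165 mm from the hinge. The lever reaches out from the hinge to the press's +y; the bar's middle is 262 mm above the table at rest and 133 mm at the stop.
- punch: Yellow round punch, 28 mm in diameter, 12 mm high, hanging below the head; origin: the centre of its lower face, 100 mm above the table at rest. The lever drives it down 38 mm; it is sprung and gives when it bears on a die pack.
- die_brass: The die pack to press: a dark steel block 48 (x) x 34 (y) x 26 mm high with a brass top and a thin copper disc on it, 220 g. Origin: centre of the underside. It fits the nest with its long side (x) along the press's y, either way round.
- die_white: Die pack of the same size with a white top; leave it. Origin: centre of the underside.
- die_blue: Die pack of the same size with a blue top; leave it. Origin: centre of the underside.
- hammer: Hammer lying on the bench, 240 mm long; leave it.
- jar: Small amber glass jar with a steel cap, 52 mm wide, 60 mm high; leave it.
- bowl: Green glass bowl, 110 mm wide, 50 mm high; leave it.
- file: Orange-handled scriber lying on the bench, 190 mm long; leave it.
- weight: Small knobbed brass weight, 40 mm wide, 46 mm high; leave it.
Mind the look-alikes: they are no part of the job. Leave any pink or red look-alike of the die_brass alone.

How it is judged:
By the outcome, as a careful person would: the job done as asked, in the order asked, and still so for the second after the job is handed in, with the robot touching nothing.
It also fails if it takes over 72 s, if anything falls off the work surface, if the arm or the gripper's body presses on something with over 40 N, if the wrist force passes 120 N, or if a joint passes its speed limit or range.

### The arm

A 7-joint arm with a two-finger parallel gripper is mounted at the origin on the work surface. World frame = base frame: x ahead of the robot, y to its left, z up, the work surface at z = 0. Lengths are in mm, angles in rad, forces in N, time in s.
With the tool pointing down it reaches from about 400 to 875 mm from the base axis. Payload 19.3 kg.
Tool frame: the origin (TCP) lies midway between the tips of the shut fingers; the grasp point (between the pads) lies behind it (bot.grip_depth is the z of the grasp point in the tool frame, in mm); z points along the fingers, y is the line along which they close (so a half turn about z gives the same grasp; the last joint's range is limited). The gripper opens to 85 mm and grips with 20 to 120 N. Pads are 22 mm wide; open, the fingers measure 114 mm over their backs; the gripper's body (76 mm by 85 mm) begins 54 mm behind the grasp point. The pads swing forward as they close: fully open they stand 13 mm farther back than shut.
Start: joints at [-1.305, 0.521, -0.036, 1.599, 0.021, 1.021, -0.113], TCP at [205.971, 590.077, 231.291] pointing down, gripper open.
Joint ranges: [-2.91, 2.91], [-0.3, 2.13], [-1.5, 1.42], [0.17, 2.43], [-1.26, 4.41], [0.16, 1.93], [-2.52, 2.52]. Speed limits (rad/s): [1.89, 1.89, 2.39, 2.39, 3.01, 3.01, 3.01].

### API

Orientations are given as a rotation vector (axis times angle).
In Python, from bench import bot, optics, hand_in gives the robot as it stands. The module is installed in compiled form; this text tells all that it offers.
- The arm moves only by the shell command python3 -m creep 'ROWS' [FORCE]. ROWS is JSON, a list that holds one entry, the list of rows, each a list of 7 numbers: the closure, from 0 (fully open) to 1 (shut), then the shift along the world's x, y, z in cm, then the turn, a rotation vector about the world's x, y, z in rad. A call has 1 to 10 rows; each row is the pose to reach, as a shift and turn from the pose commanded when the call began; what a row does not reach only later rows make up. A row lasts 1/8 s, in which the tool goes at most 62.5 mm and 10.7 degrees, less where a joint would pass 70% of its speed; a pose out of reach is approached as far as the arm can. A call with a gripper value outside its range is refused whole. The fingers move at their own pace and stop on an object; FORCE is the grip in N (left out, the last holds). Time passes only in rows, so rows that repeat a pose let the fingers close. It gives the time, the measured TCP pose, the force, the opening and the grip force at its end, in the units of the state.
- bot.observe(): the state, without advancing time (a new reading comes with each control period).
- optics.read_camera(name): name is "scene" or "side" or "wrist"; returns (picture, depth): 480x640x3 uint8, red, green, blue; 480x640 float32, mm along the optical axis (not along the pixel's ray), 0 where there is no reading.
- optics.camera_info(name): a dict with "camera_matrix" (3x3 intrinsics, pixels), "origin" and "attitude" of the camera in the world. Camera axes: x right, y up, looking along -z (the intrinsics and any distortion apply to the point x, -y, -z); pixel columns grow to the right and rows downward; lengths in mm; the calibration is good to about 2 mm. The wrist camera is an equidistant fisheye: a pixel r from the principal point sees the ray r / f radians off the axis. A picture is of the moment at which its call begins: read the wrist's pose just before it. camera_info takes no time and is no camera call; for the wrist camera it gives the pose at the moment of the call.
- hand_in(): hands the job in; it is judged then, once.
The state is a dict: "time_s": time; "q": joint angles; "dq": joint speeds; "effort": joint torques, N m; "tcp_pos": TCP position; "ee_rot": TCP orientation; "ft_force": force on the tool from outside, world axes, zero at the start; "ft_torque": the same for the moment, N m; "finger_gap": opening from 0.0 (shut) to 1.0 (fully open); "finger_force": force on a finger pad.
Only numpy, scipy, OpenCV 4.12 (cv2) and the standard library are available. Lean on these libraries where they do the work, as an engineer would, in place of code of your own. Each camera call takes 0.05 s, during which the arm holds its last target. There are 200 camera calls.

## Working session

There is one attempt and no reset: what is moved stays moved. The work goes in short steps, Python scripts to look and compute and a shell command to move; the robot and the scene stay as the last step left them, time stands still between calls to the robot, and variables do not carry over. Pictures are saved under pics/ and viewed, at most 10 in all, crops included, and the job is handed in when it is done.

```bash
mkdir -p pics
cat > h.py <<'E'
import numpy as np, cv2
from bench import bot, optics
from scipy.spatial.transform import Rotation as R
def att(i):
    a=np.array(i["attitude"],float)
    return a if a.shape==(3,3) else R.from_rotvec(a).as_matrix()
def snap(n):
    i=optics.camera_info(n); p,d=optics.read_camera(n); return i,p,d
def save(p,f): cv2.imwrite(f,p[:,:,::-1])
def rays(i,uv,fish=False):
    K=np.array(i["camera_matrix"]); uv=np.atleast_2d(uv).astype(float)
    x=(uv[:,0]-K[0,2])/K[0,0]; y=(uv[:,1]-K[1,2])/K[1,1]
    if fish:
        r=np.hypot(x,y)+1e-12; s=np.sin(r)/r; c=np.stack([x*s,-y*s,-np.cos(r)],1)
    else: c=np.stack([x,-y,-np.ones_like(x)],1)
    return np.array(i["origin"],float), c@att(i).T
def onz(i,uv,z,fish=False):
    o,r=rays(i,uv,fish); return o+r*((z-o[2])/r[:,2])[:,None]
def cloud(i,d,uv=None,fish=False):
    # world points of each pixel
    if uv is None:
        v,u=np.mgrid[0:480,0:640]; uv=np.stack([u.ravel(),v.ravel()],1)
    K=np.array(i["camera_matrix"]);o,r=rays(i,uv,fish)
    dd=d[uv[:,1].astype(int),uv[:,0].astype(int)]
    c=r@att(i); return o+r*(dd/-c[:,2])[:,None]
E
python3 - <<'E'
from h import *
s=bot.observe(); print({k:np.round(v,3) for k,v in s.items()}, bot.grip_depth)
for n in("scene","side"):
    i,p,d=snap(n); print(n,i); save(p,f"pics/{n}0.png"); np.savez(f"{n}0.npz",p=p,d=d)
i,p,d=snap("wrist");print(i);save(p,"pics/wrist0.png")
E
```

```text
{'time_s': np.float64(0.0), 'q': array([-1.305,  0.522, -0.036,  1.6  ,  0.021,  1.021, -0.113]), 'dq': array([ 0.   ,  0.001,  0.001,  0.002, -0.001, -0.   , -0.001]), 'effort': array([-1.0000e-03, -9.2711e+01,  1.9790e+00, -3.6993e+01,  1.8000e-02,
        8.0000e-03, -0.0000e+00]), 'tcp_pos': array([205.88 , 589.792, 230.739]), 'ee_rot': array([-5.250e-01, -3.097e+00,  2.000e-03]), 'ft_force': array([-0.394, -0.257,  0.03 ]), 'ft_torque': array([-0.   ,  0.007, -0.068]), 'finger_force': np.float64(0.0), 'finger_gap': np.float64(1.002)} -18.700000000000003
scene {'camera_matrix': array([[517.8508561 ,   0.        , 318.26233093],
       [  0.        , 517.8508561 , 240.48738008],
       [  0.        ,   0.        ,   1.        ]]), 'origin': array([ 848.3506727 , -676.70038536, 1064.99152655]), 'attitude': array([0.70456149, 0.16673392, 0.4588629 ])}
side {'camera_matrix': array([[602.24654223,   0.        , 328.54738356],
       [  0.        , 602.24654223, 245.0403352 ],
       [  0.        ,   0.        ,   1.        ]]), 'origin': array([  38.91126099, -880.07058872, 1103.85263122]), 'attitude': array([ 0.81984638, -0.19533497, -0.45591045])}
{'camera_matrix': array([[371.64829954,   0.        , 324.70487059],
       [  0.        , 371.64829954, 239.33206067],
       [  0.        ,   0.        ,   1.        ]]), 'origin': array([140.64996936, 612.38322033, 373.63022493]), 'attitude': array([-0.2392431 , -0.16773863,  1.22777682])}
```

View pics/scene0.png

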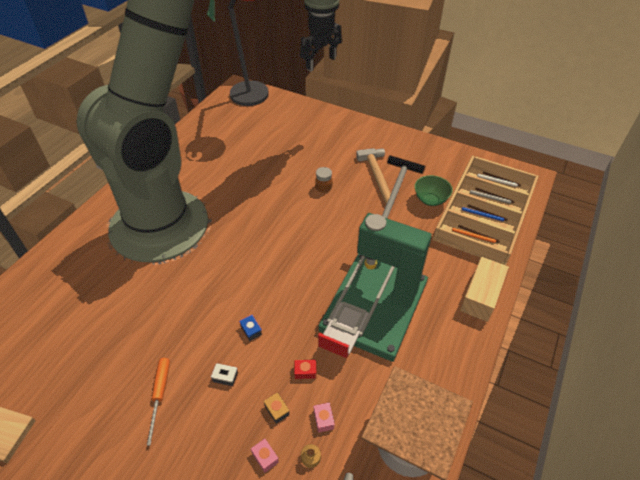

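View pics/side0.png

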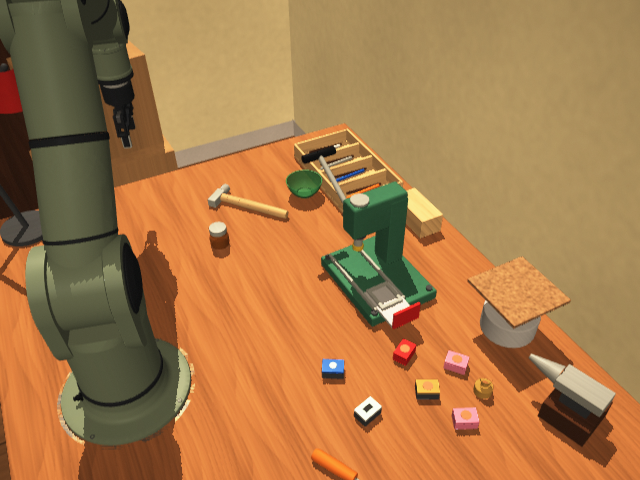

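Scene view: the brass pack is at about (276,407), with an orange-copper disc. Look-alikes are red (305,368), pink (324,417) and (264,455), white (224,374), blue (251,327) and the brass weight (311,456). In the side view the brass pack is at (428,388). The press head is at (395,240), the tray's red plate at (335,345) and the lever bar at (406,164). I choose (276,407).

```bash
cat > m.py <<'E'
from h import *
crops=[]
for n,c in(("scene",(276,407)),("side",(428,388))):
    f=np.load(n+"0.npz");p,d=f["p"],f["d"];i=optics.camera_info(n)
    h=cv2.cvtColor(p,cv2.COLOR_RGB2HSV).astype(int)
    P=cloud(i,d).reshape(480,640,3); ok=d>0
    x,y=c; crops.append(cv2.resize(p[y-40:y+40,x-50:x+50],None,fx=4,fy=4,interpolation=cv2.INTER_CUBIC))
    # die: top points by depth
    w=np.zeros((480,640),bool);w[y-25:y+25,x-25:x+25]=1
    m=w&ok&(P[...,2]>20)&(P[...,2]<34)&(h[...,2]>120)
    nl,lab,st,ce=cv2.connectedComponentsWithStats(m.astype(np.uint8))
    k=1+np.argmax(st[1:,4]); v,u=np.where(lab==k)
    r=cv2.minAreaRect(onz(i,np.stack([u,v],1),26)[:,:2].astype(np.float32))
    print(n,"die n",len(u),"z",np.median(P[lab==k][:,2]).round(1),"rect",np.round(r[0],1),np.round(r[1],1),round(r[2],1),np.round(cv2.boxPoints(r)).tolist())
    g=ok&(h[...,0]>60)&(h[...,0]<95)&(h[...,1]>80)&(P[...,2]>238)&(P[...,2]<252)&(P[...,0]>300)
    v,u=np.where(g);q=onz(i,np.stack([u,v],1),245)[:,:2].astype(np.float32)
    r=cv2.minAreaRect(q); print(" head",len(u),np.round(r[0],1),np.round(r[1],1),round(r[2],1),np.round(cv2.boxPoints(r)).tolist(),"z",np.median(P[g][:,2]).round(1))
    rx,ry=(335,345) if n=="scene" else (405,315)
    w[:]=0;w[ry-20:ry+18,rx-30:rx+30]=1
    g=w&ok&((h[...,0]<6)|(h[...,0]>174))&(h[...,1]>150)&(P[...,2]>25)
    q=P[g]; print(" red",g.sum(),"mean",q.mean(0).round(1),"zr",np.percentile(q[:,2],[2,98]).round(0))
    r=cv2.minAreaRect(q[:,:2].astype(np.float32)); print("   ",np.round(r[0],1),np.round(r[1],1),round(r[2],1),np.round(cv2.boxPoints(r)).tolist())
    rx,ry=(406,164) if n=="scene" else (320,154)
    w[:]=0;w[ry-14:ry+14,rx-24:rx+24]=1
    g=w&ok&(h[...,2]<45)&(P[...,2]>200); q=P[g]; print(" bar",g.sum(),q.mean(0).round(1)); 
    if len(q):r=cv2.minAreaRect(q[:,:2].astype(np.float32));print("   ",np.round(r[0],1),np.round(r[1],1),round(r[2],1),np.round(cv2.boxPoints(r)).tolist())
save(np.hstack(crops),"pics/crop0.png")
E
python3 m.py
```

```text
scene die n 369 z 25.5 rect [ 567.9 -315.5] [34.7 48.4] 61.7 [[538.0, -319.0], [581.0, -342.0], [597.0, -312.0], [555.0, -289.0]]
 head 904 [657.1  56.7] [146.5  57.1] 2.1 [[583.0, 83.0], [585.0, 26.0], [731.0, 31.0], [729.0, 88.0]] z 244.0
 red 411 mean [ 616.3 -154.9   60.4] zr [26. 84.]
    [ 603.9 -159.8] [92.2 40.7] 31.7 [[554.0, -167.0], [575.0, -201.0], [654.0, -153.0], [632.0, -118.0]]
 bar 239 [604.2 249.6 267.4]
    [603.6 252.1] [85.3 18.3] 2.8 [[561.0, 259.0], [562.0, 241.0], [647.0, 245.0], [646.0, 263.0]]
side die n 313 z 24.6 rect [ 562.8 -315.1] [32.5 47.7] 62.2 [[534.0, -318.0], [576.0, -341.0], [592.0, -312.0], [549.0, -290.0]]
 head 710 [646.9  57.9] [148.2  58.7] 2.1 [[572.0, 84.0], [574.0, 26.0], [722.0, 31.0], [720.0, 90.0]] z 242.9
 red 410 mean [ 611.7 -151.3   60.8] zr [35. 83.]
    [ 612.  -135.1] [74.7 43.2] 3.5 [[573.0, -116.0], [576.0, -159.0], [651.0, -154.0], [648.0, -111.0]]
 bar 246 [596.5 252.1 266.4]
    [599.1 254.3] [91.  24.3] 3.4 [[553.0, 264.0], [554.0, 240.0], [645.0, 245.0], [644.0, 269.0]]
```

View pics/crop0.png

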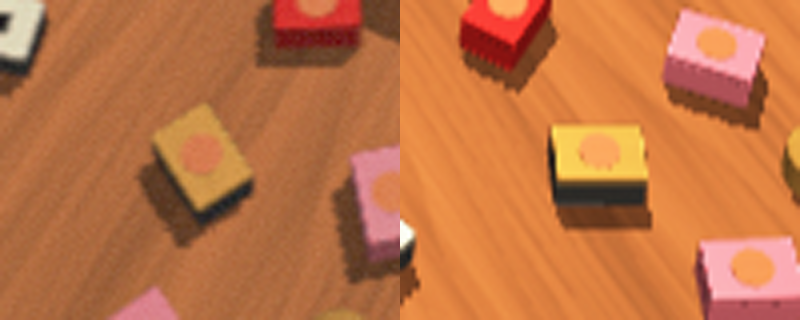

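The crop confirms it: a brass-yellow top on a dark body with a copper disc at the centre. The pink and red blocks have coloured bodies. I'm moving off towards the die now, clear of the press and lever.

```bash
python3 -m creep '[[[0,5,-6,1,0,0,-0.17],[0,9,-12,2,0,0,-0.34],[0,13,-18,3,0,0,-0.5],[0,16,-24,3,0,0,-0.7],[0,18,-30,3,0,0,-0.9],[0,20,-36,3,0,0,-1.05],[0,22,-42,3,0,0,-1.2],[0,23,-48,3,0,0,-1.4],[0,24,-54,3,0,0,-1.55],[0,25,-60,3,0,0,-1.72]]]'
```

```text
time_s: 1.4
tcp_pos: [449.5, 24.8, 261.5]
ee_rot: [-2.694, -1.616, -0.001]
ft_force: [1.8, 1.1, 0.3]
finger_gap: 0.998
finger_force: 0.0
```

```bash
python3 -m creep '[[[0,2,-6,0,0,0,0],[0,4,-12,-1,0,0,0],[0,6,-18,-2,0,0,0],[0,8,-24,-3,0,0,0],[0,10,-30,-5,0,0,0],[0,11.5,-34,-8,0,0,0],[0,11.5,-34,-9,0,0,0],[0,11.5,-34,-9,0,0,0],[0,11.5,-34,-9,0,0,0]]]'
cat > d.py <<'E'
from h import *
import sys
i,p,d=snap("wrist"); save(p,sys.argv[1])
s=bot.observe();print(s["tcp_pos"].round(1),s["ee_rot"].round(3))
h=cv2.cvtColor(p,cv2.COLOR_RGB2HSV).astype(int)
zt=26
P=cloud(i,d,fish=True).reshape(480,640,3)
m=(d>0)&(abs(P[...,2]-26)<8)&(h[...,2]>90)&(np.hypot(P[...,0]-565,P[...,1]+315)<45)
m=cv2.morphologyEx(m.astype(np.uint8),cv2.MORPH_OPEN,np.ones((3,3)))
nl,lab,st,ce=cv2.connectedComponentsWithStats(m);k=1+np.argmax(st[1:,4]);v,u=np.where(lab==k)
q=onz(i,np.stack([u,v],1),zt,True)[:,:2].astype(np.float32);r=cv2.minAreaRect(q)
print(len(u),ce[k].round(),"z",np.median(P[lab==k][:,2]),np.round(r[0],1),np.round(r[1],1),round(r[2],1),np.round(cv2.boxPoints(r)).tolist())
E
python3 d.py pics/w1.png
```

```text
time_s: 2.52
tcp_pos: [564.9, -312.2, 172.2]
ee_rot: [2.688, 1.625, 0.001]
ft_force: [0.0, 0.0, 0.5]
finger_gap: 1.001
finger_force: 0.0
[ 565.1 -312.3  172.4] [2.688e+00 1.625e+00 2.000e-03]
2532 [326. 223.] z 26.36587016149477 [ 565.9 -312.6] [34.6 47.5] 62.3 [[537.0, -317.0], [579.0, -339.0], [595.0, -308.0], [553.0, -286.0]]
```

View pics/w1.png

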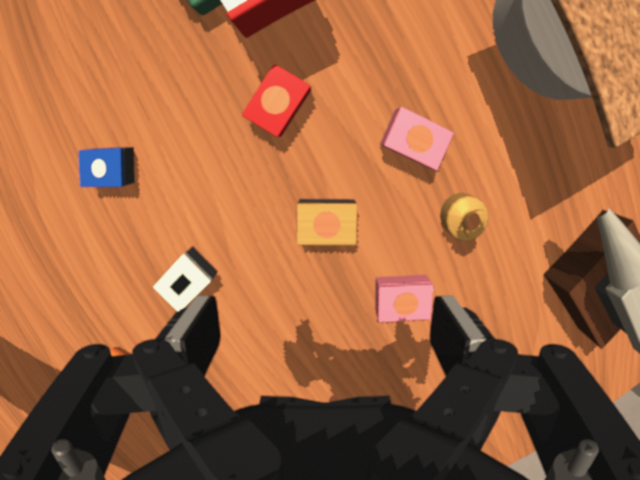

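Wrist view: the brass pack is at (327,222), aligned with the fingers, with clear space where they will land. The nearest blocks are pink at (405,300) and (418,138). I'll descend and grip.

```bash
python3 -m creep '[[[0,0.1,0,-5,0,0,0],[0,0.1,0,-10,0,0,0],[0,0.1,0,-14,0,0,0],[0,0.1,0,-16.8,0,0,0],[0,0.1,0,-16.8,0,0,0],[1,0.1,0,-16.8,0,0,0],[1,0.1,0,-16.8,0,0,0],[1,0.1,0,-16.8,0,0,0],[1,0.1,0,-16.8,0,0,0],[1,0.1,0,-16.8,0,0,0]]]' 60
```

```text
time_s: 3.82
tcp_pos: [566.3, -313.5, 5.0]
ee_rot: [2.689, 1.622, 0.002]
ft_force: [-1.3, 2.8, 12.5]
finger_gap: 0.548
finger_force: 61.2
```

```bash
python3 -m creep '[[[1,0,0,3,0,0,0],[1,0,0,9,0,0,0],[1,0,4,14,0,0,-0.18],[1,0,9,14,0,0,-0.36],[1,0,14,14,0,0,-0.54],[1,-0.5,18,14,0,0,-0.72],[1,-1,22,14,0,0,-0.9],[1,-1.5,24,14,0,0,-1.045],[1,-1.5,24,14,0,0,-1.045],[1,-1.5,24,14,0,0,-1.045]]]'
cat > n.py <<'E'
from h import *
import sys
s=bot.observe();i,p,d=snap("wrist"); save(p,sys.argv[1]); np.savez("wn.npz",p=p,d=d)
print(s["tcp_pos"].round(1),s["ee_rot"].round(3),i["origin"],i["attitude"])
h=cv2.cvtColor(p,cv2.COLOR_RGB2HSV).astype(int)
P=cloud(i,d,fish=True).reshape(480,640,3)
g=(d>0)&((h[...,0]<6)|(h[...,0]>174))&(h[...,1]>140)&(abs(P[...,2]-82)<4)
q=P[g]
if len(q):
    r=cv2.minAreaRect(q[:,:2].astype(np.float32));print("plate top",len(q),np.median(q[:,2]),np.round(r[0],1),np.round(r[1],1),round(r[2],1),np.round(cv2.boxPoints(r)).tolist())
near=(abs(P[...,0]-612)<60)&(abs(P[...,1]+61)<60)&(d>0)
for z in (40,46): print(z,(near&(abs(P[...,2]-z)<2)).sum())
f=near&(abs(P[...,2]-40)<2.5)
f=cv2.morphologyEx(f.astype(np.uint8),cv2.MORPH_OPEN,np.ones((5,5)))
nl,lab,st,ce=cv2.connectedComponentsWithStats(f)
for k in range(1,nl):
    if st[k,4]>300:
        v,u=np.where(lab==k);r=cv2.minAreaRect(onz(i,np.stack([u,v],1),40,True)[:,:2].astype(np.float32));print("floor?",st[k],np.round(r[0],1),np.round(r[1],1),round(r[2],1))
E
python3 n.py pics/w2.png
```

```text
time_s: 5.08
tcp_pos: [550.7, -73.8, 143.7]
ee_rot: [3.141, 0.067, 0.001]
ft_force: [-0.1, 0.5, -2.5]
finger_gap: 0.545
finger_force: 63.8
[550.7 -73.8 143.7] [3.141e+00 6.700e-02 1.000e-03] [618.40411302 -71.06497074 286.65234824] [-0.21845036  0.20792375 -1.51723911]
plate top 1665 81.94398550985849 [ 615.7 -148.4] [70.9  8.9] 1.9 [[580.0, -145.0], [580.0, -154.0], [651.0, -152.0], [651.0, -143.0]]
40 13378
46 4374
floor? [ 255   82   92   20 1461] [649.  -53.9] [12.2 59.8] 2.5
floor? [222  84  38  10 326] [650.6 -13.9] [25.6  6.2] 89.1
floor? [ 221   93  181  118 6121] [609. -61.] [ 79.1 122. ] 2.3
floor? [ 266  113   83   67 5404] [612.5 -59.7] [44.1 54.3] 2.0
```

View pics/w2.png

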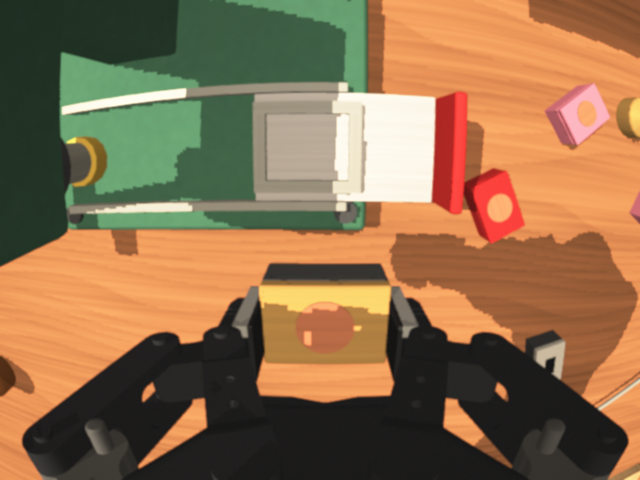

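Wrist view: the nest is at (307,146), measured 44x54 and yaw 2.0°, which matches the given size. The red plate is at (452,150). The pack is held level at (325,320). I'll check where it sits in the gripper from this same picture.

Run:
```python
from h import *
f=np.load("wn.npz");p,d=f["p"],f["d"];i=optics.camera_info("wrist");s=bot.observe()
P=cloud(i,d,fish=True).reshape(480,640,3);h=cv2.cvtColor(p,cv2.COLOR_RGB2HSV).astype(int)
g=np.zeros(d.shape,bool);g[275:370,255:392]=1
g&=(d>0)&(h[...,1]>70)&(h[...,2]>60)&(P[...,2]>150)
print(g.sum(),np.percentile(P[g][:,2],[5,50,95]))
q=P[g][:,:2].astype(np.float32);r=cv2.minAreaRect(q);print(r,cv2.boxPoints(r).round(1).tolist(),s["tcp_pos"])
# lowest finger points
g=np.zeros(d.shape,bool);g[285:340,232:258]=1;g|=g[:,::-1]*0;g[285:340,393:415]=1;g&=(d>0)&(d<170)
print("finger z",np.percentile(P[g][:,2],[0,2,10,50]))
```

```text
10773 [162.72780899 164.92753626 166.06906622]
((550.3233642578125, -73.59422302246094), (35.1625862121582, 54.38151550292969), 2.0462357997894287) [[531.7999877929688, -47.0], [533.7000122070312, -101.4000015258789], [568.9000244140625, -100.0999984741211], [566.9000244140625, -45.79999923706055]] [550.64577614 -74.22035954 143.69283598]Traceback (most recent call last):
  File "<stdin>", line 9, in <module>
numpy._core._exceptions._UFuncOutputCastingError: Cannot cast ufunc 'bitwise_or' output from dtype('int64') to dtype('bool') with casting rule 'same_kind'
```

```bash
python3 -m creep '[[[1,3,0.7,0,0,0,0],[1,6.2,1.4,0,0,0,0],[1,6.2,1.4,-3,0,0,0],[1,6.2,1.4,-6,0,0,0],[1,6.2,1.4,-8,0,0,0],[1,6.2,1.4,-9,0,0,0],[1,6.2,1.4,-9.6,0,0,0],[1,6.2,1.4,-9.6,0,0,0]]]'
```

```text
time_s: 6.12
tcp_pos: [612.7, -59.4, 47.6]
ee_rot: [-3.141, -0.064, -0.001]
ft_force: [0.0, -0.7, -1.6]
finger_gap: 0.547
finger_force: 63.9
```

```bash
python3 -m creep '[[[1,0,0,-0.15,0,0,0],[1,0,0,-0.25,0,0,0],[1,0,0,-0.25,0,0,0],[0.2,0,0,-0.25,0,0,0],[0.2,0,0,-0.25,0,0,0],[0.2,0,0,0.5,0,0,0],[0.2,0,0,4,0,0,0],[0.2,-2,0,9,0,0,0],[0.2,-6,-1.5,10,0,0,0],[0.2,-6,-1.5,10,0,0,0]]]'
python3 - <<'E'
from h import *
i,p,d=snap("wrist");save(p,"pics/w3.png");P=cloud(i,d,fish=True).reshape(480,640,3);h=cv2.cvtColor(p,cv2.COLOR_RGB2HSV).astype(int)
m=(d>0)&(abs(P[...,2]-66)<8)&(np.hypot(P[...,0]-612,P[...,1]+60)<45)&(h[...,1]>90)&(h[...,2]>60)
print(m.sum(),np.percentile(P[m][:,2],[5,50,95]));v,u=np.where(m);r=cv2.minAreaRect(onz(i,np.stack([u,v],1),66,True)[:,:2].astype(np.float32));print(r)
A=np.c_[P[m][:,:2],np.ones(m.sum())];print("tilt",np.linalg.lstsq(A,P[m][:,2],rcond=None)[0])
E
```

```text
time_s: 7.38
tcp_pos: [550.8, -75.4, 148.9]
ee_rot: [-3.14, -0.06, -0.002]
ft_force: [0.3, -0.1, 0.4]
finger_gap: 0.799
finger_force: 0.0
4336 [65.16192036 66.32489278 67.5408989 ]
((612.3019409179688, -59.42424392700195), (33.62630081176758, 47.58205795288086), 1.8611220121383667)
tilt [-2.09326897e-03 -3.66101626e-04  6.75996566e+01]
```

View pics/w3.png

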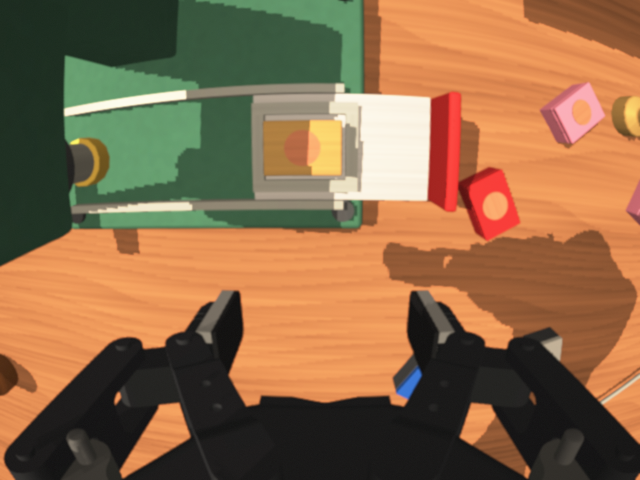

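Wrist view: the pack lies flat in the nest at (303,148), with its top at 66 mm and no tilt. Next I'll shut the fingers, go behind the red plate at (447,150) above the red block, and push.

```bash
python3 -m creep '[[[1,2,-5,0,0,0,0],[1,4.6,-10,0,0,0,0],[1,6.6,-12.7,0,0,0,0],[1,6.6,-12.7,0,0,0,0],[1,6.6,-12.7,-4,0,0,0],[1,6.6,-12.7,-8,0,0,0],[1,6.6,-12.7,-9,0,0,0],[1,6.6,-12.2,-9,0,0,0],[1,6.6,-11.2,-9,0,0,0],[1,6.5,-10.2,-9,0,0,0]]]' && python3 -m creep '[[[1,0,1,0,0,0,0],[1,-0.1,2,0,0,0,0],[1,-0.1,3,0,0,0,0],[1,-0.2,4,0,0,0,0],[1,-0.2,5,0,0,0,0],[1,-0.2,6,0,0,0,0],[1,-0.3,7,0,0,0,0],[1,-0.3,8,0,0,0,0],[1,-0.3,9,0,0,0,0]]]'
```

```text
time_s: 8.68
tcp_pos: [618.1, -175.2, 58.4]
ee_rot: [-3.141, -0.065, -0.002]
ft_force: [-0.2, 0.1, 0.1]
finger_gap: -0.003
finger_force: 0.0
time_s: 9.8
tcp_pos: [614.2, -85.7, 57.2]
ee_rot: [-3.141, -0.064, 0.001]
ft_force: [-1.2, -1.8, 0.7]
finger_gap: 0.002
finger_force: 1.1
```

```bash
python3 -m creep '[[[1,0,0.8,0,0,0,0],[1,-0.1,1.6,0,0,0,0],[1,-0.1,2.2,0,0,0,0],[1,-0.1,2.6,0,0,0,0],[1,-0.1,2.9,0,0,0,0],[1,-0.1,2.9,0,0,0,0]]]' && python3 -m creep '[[[1,0,0.2,0,0,0,0],[1,0,0.4,0,0,0,0],[1,0,0.5,0,0,0,0],[1,0,0.5,0,0,0,0]]]'
```

```text
time_s: 10.55
tcp_pos: [613.5, -57.0, 57.2]
ee_rot: [-3.141, -0.064, -0.0]
ft_force: [0.6, -0.2, -0.1]
finger_gap: -0.001
finger_force: 0.0
time_s: 11.05
tcp_pos: [613.5, -52.2, 57.3]
ee_rot: [-3.141, -0.064, -0.0]
ft_force: [0.0, -0.3, 0.3]
finger_gap: -0.0
finger_force: 0.2
```

```bash
python3 -m creep '[[[1,0,0.2,0,0,0,0],[1,0,0.4,0,0,0,0],[1,0,0.4,0,0,0,0]]]' && python3 -m creep '[[[1,0,0.2,0,0,0,0],[1,0,0.4,0,0,0,0],[1,0,0.4,0,0,0,0]]]'
```

```text
time_s: 11.42
tcp_pos: [613.5, -48.0, 57.3]
ee_rot: [-3.141, -0.064, -0.0]
ft_force: [-0.2, -0.8, 0.2]
finger_gap: 0.001
finger_force: 0.0
time_s: 11.8
tcp_pos: [613.5, -44.0, 57.3]
ee_rot: [-3.141, -0.064, -0.0]
ft_force: [0.3, 0.7, -0.2]
finger_gap: 0.001
finger_force: 0.0
```

Run:
```python
from h import *
i,p,d=snap("wrist");save(p,"pics/w4.png");P=cloud(i,d,fish=True).reshape(480,640,3);h=cv2.cvtColor(p,cv2.COLOR_RGB2HSV).astype(int)
g=(d>0)&((h[...,0]<6)|(h[...,0]>174))&(h[...,1]>140)&(abs(P[...,2]-82)<4)
q=P[g];r=cv2.minAreaRect(q[:,:2].astype(np.float32));print(len(q),np.median(q[:,2]),r,cv2.boxPoints(r).round(1).tolist())
for n in("scene",): i,p,d=snap(n);save(p,"pics/s4.png")
```

```text
2083 81.96653504436301 ((628.05419921875, -26.281108856201172), (38.628440856933594, 8.223960876464844), 1.7800381183624268) [[608.5999755859375, -22.799999237060547], [608.9000244140625, -31.0], [647.5, -29.799999237060547], [647.2000122070312, -21.600000381469727]]
```

View pics/w4.png

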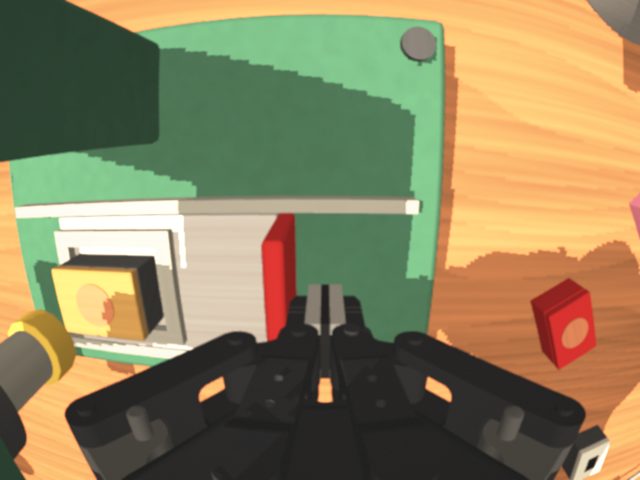

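Wrist view: the plate is at (280,270) and touches the shut fingers. The pack at (105,295) is next to the punch at (40,350). The push force is still small, so I'll keep pushing to the stop.

```bash
python3 -m creep '[[[1,0,0.15,0,0,0,0],[1,0,0.3,0,0,0,0],[1,0,0.3,0,0,0,0]]]' && python3 -m creep '[[[1,0,0.15,0,0,0,0],[1,0,0.3,0,0,0,0],[1,0,0.3,0,0,0,0]]]'
python3 - <<'E'
from h import *
i,p,d=snap("wrist");P=cloud(i,d,fish=True).reshape(480,640,3);h=cv2.cvtColor(p,cv2.COLOR_RGB2HSV).astype(int)
g=(d>0)&((h[...,0]<6)|(h[...,0]>174))&(h[...,1]>140)&(abs(P[...,2]-82)<4)
q=P[g];r=cv2.minAreaRect(q[:,:2].astype(np.float32));print(r)
y=(d>0)&(h[...,0]>18)&(h[...,0]<32)&(h[...,1]>120)&(P[...,2]>85)&(P[...,2]<125);print("punch",y.sum(),P[y].mean(0) if y.any() else 0, P[y].min(0),P[y].max(0))
s,ps,ds=snap("side");save(ps,"pics/side1.png");save(cv2.resize(ps[180:340,300:460],None,fx=3.5,fy=3.5),"pics/side1c.png")
E
```

```text
time_s: 12.28
tcp_pos: [613.5, -42.2, 57.4]
ee_rot: [3.14, 0.063, 0.0]
ft_force: [0.3, -6.0, -0.3]
finger_gap: -0.0
finger_force: 2.8
time_s: 12.65
tcp_pos: [613.4, -42.0, 57.5]
ee_rot: [3.136, 0.06, 0.001]
ft_force: [1.5, -19.8, -4.7]
finger_gap: 0.002
finger_force: 9.5
((628.0795288085938, -24.46796417236328), (38.442535400390625, 7.882411479949951), 2.0246009826660156)
punch 2167 [613.77851824  56.19152572 108.45391082] [594.62443582  49.21039504  99.42912611] [622.60927858  76.22077994 117.65094429]
```

View pics/side1c.png

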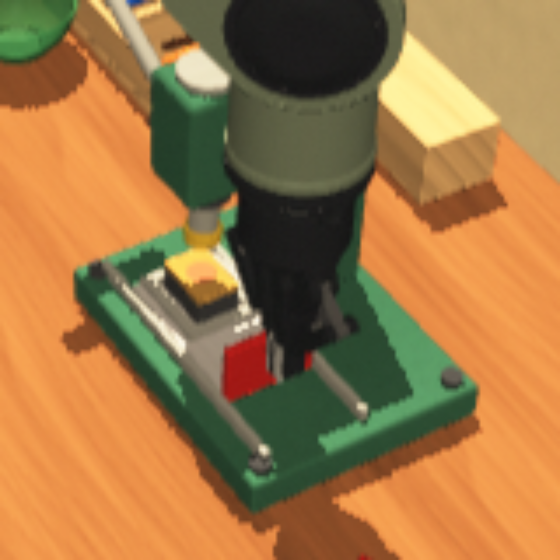

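The tray is hard against its stop at 20 N. The nest is now at y≈64 mm, straight under the punch at (608.6, 63). The picture shows the tray in and the pack next to the punch. I'll back off, rise, and go around the head to the lever.

```bash
python3 -m creep '[[[1,0,-2,0,0,0,0],[1,0,-5,3,0,0,0],[1,-1,-6,9,0,0,0],[1,-3,-6,15,0,0,0],[1,-6,-4,21,0,0,0],[1,-9,0,26,0,0,0],[1,-10,6,26,0,0,0],[1,-10,12,26,0,0,0],[1,-10,18,26,0,0,0],[1,-10,24,26,0,0,0]]]' && python3 -m creep '[[[1,0,5,0,0,0,0],[1,2,8,0,0,0,0],[1,2,8,0,0,0,0]]]'
python3 - <<'E'
from h import *
i,p,d=snap("wrist");save(p,"pics/w5.png");P=cloud(i,d,fish=True).reshape(480,640,3);h=cv2.cvtColor(p,cv2.COLOR_RGB2HSV).astype(int)
g=(d>0)&(h[...,2]<70)&(abs(P[...,2]-265)<12)&(abs(P[...,0]-601)<70)&(abs(P[...,1]-256)<50)
q=P[g];print(len(q))
if len(q): print(q.max(0),cv2.minAreaRect(q[:,:2].astype(np.float32)))
E
```

```text
time_s: 14.0
tcp_pos: [513.1, 202.4, 317.6]
ee_rot: [-3.14, -0.064, -0.0]
ft_force: [0.8, 0.1, 0.6]
finger_gap: 0.004
finger_force: 0.0
time_s: 14.38
tcp_pos: [533.9, 282.3, 316.6]
ee_rot: [3.14, 0.068, -0.001]
ft_force: [0.6, -1.2, -0.5]
finger_gap: -0.003
finger_force: 0.0
6241
[644.60410416 269.11932118 275.12112247] ((600.9113159179688, 257.7223205566406), (87.25861358642578, 20.130834579467773), 1.9400711059570312)
```

```bash
python3 -m creep '[[[1,6.7,-1.8,0,0,0,0],[1,6.7,-1.8,-2.5,0,0,0],[1,6.7,-1.6,-4.5,0,0,0],[1,6.7,-1.3,-6.2,0,0,0],[1,6.7,-1,-8,0,0,0],[1,6.7,-0.8,-10,0,0,0],[1,6.7,-0.8,-12,0,0,0],[1,6.7,-1,-14,0,0,0],[1,6.7,-1.4,-15.6,0,0,0],[1,6.7,-1.8,-16.6,0,0,0]]]'; python3 -m creep '[[[1,0,0,-0.3,0,0,0],[1,0,0,-0.6,0,0,0],[1,0,0,-0.6,0,0,0]]]'
```

```text
time_s: 15.68
tcp_pos: [600.5, 261.9, 150.4]
ee_rot: [3.141, 0.064, -0.0]
ft_force: [-0.2, 4.3, 7.4]
finger_gap: 0.005
finger_force: 3.9
time_s: 16.05
tcp_pos: [600.6, 260.6, 145.3]
ee_rot: [3.14, 0.062, -0.0]
ft_force: [-3.7, -3.8, 10.5]
finger_gap: 0.001
finger_force: 5.0
```

```bash
python3 -m creep '[[[1,0,0.1,-0.2,0,0,0],[1,0,0.2,-0.2,0,0,0]]]'; python3 -m creep '[[[1,0,0,-0.2,0,0,0],[1,0,0,-0.2,0,0,0]]]'
```

```text
time_s: 16.3
tcp_pos: [601.0, 261.3, 144.0]
ee_rot: [3.138, 0.06, 0.001]
ft_force: [-4.0, -9.9, 15.6]
finger_gap: 0.0
finger_force: 8.0
time_s: 16.55
tcp_pos: [601.3, 261.5, 143.2]
ee_rot: [3.139, 0.06, 0.002]
ft_force: [-9.5, -9.7, 33.3]
finger_gap: 0.001
finger_force: 16.4
```

The force jump at the expected height (143 mm) means the lever is at its stop. I'll hold it there, then let it rise under control.

```bash
python3 -m creep '[[[1,0,0,0,0,0,0],[1,0,0,0,0,0,0],[1,0,0,0,0,0,0],[1,0,0,0,0,0,0],[1,0,0,0,0,0,0],[1,0,0,0,0,0,0],[1,0,0,0,0,0,0],[1,0,0,0,0,0,0]]]'; python3 -m creep '[[[1,0,0.3,1.5,0,0,0],[1,0,0.6,3,0,0,0],[1,0,0.8,4.5,0,0,0],[1,0,0.9,6,0,0,0],[1,0,0.8,7.5,0,0,0],[1,0,0.6,9,0,0,0],[1,0,0.2,10.5,0,0,0],[1,0,-0.2,12,0,0,0],[1,0,-0.4,13.5,0,0,0],[1,0,-0.4,16,0,0,0]]]';  python3 -m creep '[[[1,0,0,4,0,0,0],[1,-5,0,4,0,0,0],[1,-11,0,4,0,0,0],[1,-16,-3,4,0,0,0],[1,-18,-5,4,0,0,0],[1,-18,-5,4,0,0,0]]]'
python3 - <<'E'
from h import *
ims=[]
for n,(y,x) in(("scene",(130,220)),("side",(100,220))):
    i,p,d=snap(n);ims.append(p[y:y+240,x:x+220]);P=cloud(i,d).reshape(480,640,3)
    rx,ry=(406,164) if n=="scene" else (320,154)
    h=cv2.cvtColor(p,cv2.COLOR_RGB2HSV).astype(int)
    w=np.zeros((480,640),bool);w[ry-14:ry+14,rx-24:rx+24]=1
    q=P[w&(d>0)&(h[...,2]<45)&(P[...,2]>200)];print(n,"bar",len(q),q.mean(0) if len(q) else 0)
save(cv2.resize(np.hstack(ims),(800,436)),"pics/end.png")
E
```

```text
time_s: 17.55
tcp_pos: [601.3, 261.5, 143.2]
ee_rot: [3.139, 0.06, 0.002]
ft_force: [-9.2, -10.5, 32.3]
finger_gap: 0.005
finger_force: 16.3
time_s: 18.8
tcp_pos: [600.1, 260.3, 301.8]
ee_rot: [3.141, 0.064, -0.002]
ft_force: [-0.0, 0.4, 0.3]
finger_gap: 0.001
finger_force: 0.0
time_s: 19.55
tcp_pos: [419.3, 209.9, 341.8]
ee_rot: [-3.138, -0.064, 0.002]
ft_force: [-0.1, 0.1, 0.4]
finger_gap: -0.002
finger_force: 0.0
scene bar 239 [604.19497952 249.50984014 267.52334201]
side bar 247 [596.45528234 252.2174077  266.36357143]
```

View pics/end.png

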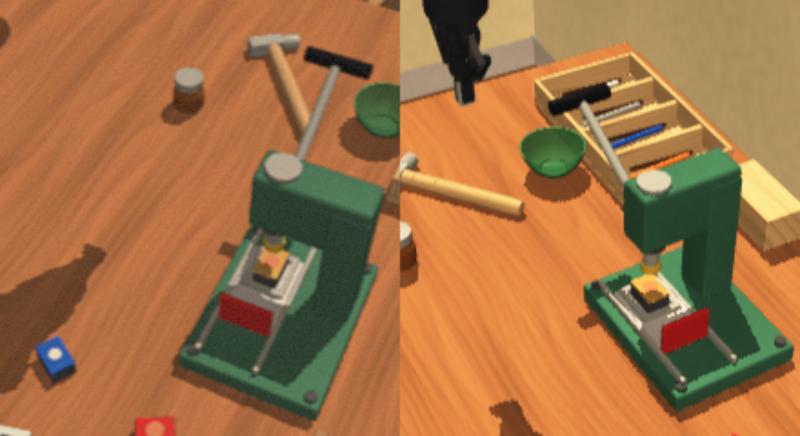

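The lever bar is back at its resting position, at (338,62) left and (580,98) right. The tray is shut and the pack sits under the raised punch, at (270,265) left and (650,290) right. The robot is touching nothing.

```bash
python3 -c "
from bench import hand_in
print(hand_in())"
```

```text
the job is handed in; nothing more can be done
None
```

The job is handed in, with no verdict returned: the brass-faced pack is flat in the nest, the tray is fully shut, and the lever was held about 1 s at its stop and is back at rest; the clock read about 20 s of the 72 s allowed.

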